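# Seat and clamp a tube block on a heating shaker

## Robot

A 7-joint arm with a two-finger parallel gripper is mounted at the origin on the work surface. World frame = base frame: x ahead of the robot, y to its left, z up, the work surface at z = 0. Lengths are in mm, angles in rad, forces in N, time in s.
With the tool pointing down it reaches from about 425 to 1025 mm from the base axis. Payload 3.6 kg.
Tool frame: the origin (TCP) lies on the mounting face of the last link; the fingertips stand 173 mm ahead of it and the grasp point (between the pads) lies hold_point_z ahead of it (hold_point_z is the distance from the TCP to the grasp point, in mm); z points along the fingers, x is the direction in which the jaws open and shut, and the axes are right-handed (so a half turn about z gives the same grasp; the last joint's range is limited). The gripper opens to 85 mm and grips with 20 to 120 N. Pads are 22 mm wide; open, the fingers measure 114 mm over their backs; the gripper's body (76 mm by 85 mm) begins 54 mm behind the grasp point. The pads swing forward as they close: fully open they stand 13 mm farther back than shut.
Start: joints at [-1.24, 0.591, 0.048, 1.609, -0.033, 0.943, -0.034], TCP at [298.792, 660.57, 404.702] pointing down, gripper open.
Joint ranges: [-2.69, 2.69], [-0.47, 2.24], [-1.27, 1.36], [0.19, 2.51], [-1.53, 4.68], [0.08, 2.07], [-3.09, 3.09]. Speed limits (rad/s): [2.57, 2.57, 3.14, 3.14, 3.14, 3.14, 3.14].

## Interface

Orientations are given as a unit quaternion [x, y, z, w].
In Python, from station import state, capture, hand_in, hold_point_z gives the robot as it stands.
- The arm moves only by the shell command python3 -m pendant 'ROWS' [FORCE]. ROWS is JSON, a list of rows, each a list of 7 numbers: the shift along the tool's x, y, z in cm, then the turn, a rotation vector about the tool's x, y, z in degrees, then the opening, from -1 (shut) to 1 (fully open). A call has 1 to 20 rows; each row is the pose to reach, as a shift and turn from the pose commanded when the call began, along the tool's axes at that moment; what a row does not reach only later rows make up. A row lasts 1/10 s, in which the tool goes at most 50 mm and 8.59 degrees, less where a joint would pass 70% of its speed; a pose out of reach is approached as far as the arm can. A call with a gripper value outside its range is refused whole. The fingers move at their own pace and stop on an object; FORCE is the grip in N (left out, the last holds). Time passes only in rows, so rows that repeat a pose let the fingers close. It gives the time, the measured TCP pose, the force and the opening at its end, in the units of the state.
- state(): the state, without advancing time (a new reading comes with each control period).
- capture(name): name is "scene" or "side" or "wrist"; returns a dict with "image" (400x640x3 uint8, red, green, blue), "fovy" (degrees; the focal length in pixels is half the picture's height over the tangent of half this angle, whatever the lens; pixels are square), "cx", "cy" (the principal point, pixels), "k1" (the pictures are not rectified: a ray, as slopes to the right and down, at radius r is drawn at 1 + k1 r^2 times it, then the intrinsics apply), "rvec" (rotation vector, rad) and "tvec" (3), from world to camera coordinates, as OpenCV has them; the wrist camera has in their place "T_tool_cam" (4x4, takes a point from camera to tool coordinates, whose origin is the TCP and whose axes are the tool frame's). Camera axes: x right, y down, z forward; pixel columns grow to the right and rows downward; lengths in mm; the calibration is good to about 2 mm. A picture is of the moment at which its call begins: read the wrist's pose just before it. There is no depth.
- hand_in(): hands the job in, once; it reports no verdict.
The state is a dict: "time_s": time; "joints": joint angles; "dq": joint speeds; "joint_torque": joint torques, N m; "position": TCP position; "ee_rot": TCP orientation; "wrist_force": force on the tool from outside, world axes, zero at the start; "wrist_torque": the same for the moment, N m; "width": opening from 0.0 (shut) to 1.0 (fully open).
Only numpy, scipy, OpenCV 4.12 (cv2) and the standard library are available. Lean on these libraries where they do the work, as an engineer would, in place of code of your own. Each camera call takes 0.05 s, during which the arm holds its last target.

## Task

Mount the small drilled aluminium tube block on the heating shaker: set it flat on the deck, slide its narrow tongue in under the overhanging lip of the retaining block until it rests fully home against the stop screw inside, then swing the clamp toe round until it bears on the block's heel. Go in by feel with a light push, so as not to jam the stop screw or strain the deck's bearings; leave the other things on the bench where they are and let go at the end.

Things in the scene. Friction and masses are not known exactly. Their poses are not given: they have to be found in the camera images.
- block_center (a point): Centre of the loose tube block, 24 mm above its underside. Drilled aluminium, 12 open holes in its top, 0.26-0.41 kg; body 50 (its x) x 60 (y) x 48 mm high, plain sides, gripped across the 50 mm. At the foot of its +y end a tongue 36 wide x 8 thick sticks out 30 mm; at its -y end a heel 50 wide x 8 thick sticks out 28 mm. Starts on the bench, tongue roughly towards +y.
- block_nose (a point): Middle of the end face of the tube block's tongue, on the block's centre line, 60 mm along the block's +y from its centre and 4 mm above its underside. Axes as block_center: y from heel to tongue, z up.
- shaker: Heating shaker, fixed; origin at the centre of its underside. White housing 170 (its x) x 310 mm (its y); flat dark deck on top, 95 mm above the origin, 150 x 290 mm. Steel retaining block at the +y end (see pocket), swing clamp at the -y end (see toe). Set the block down with its centre at x = 0, y = -9 to -5 mm: short of the lip and clear of the open clamp; y axes in line.
- toe_post (a point): Grip post of the swing clamp: upright black round post, 12 mm thick, 17 to 50 mm above the deck; the point is on its axis, 34 mm above the deck. It stands on the tail of the clamp arm, 50 mm from the pivot, opposite the toe: at pivot + 50 mm * (-cos q, -sin q) in shaker axes, q = joint toe. The pivot is on the deck at shaker x = 0, y = -86 mm.
- toe (a joint): Clamp arm's angle (rad), anticlockwise from above; stops at -0.25 and 1.57. Steel arm 18 mm wide, 11-17 mm above the deck. Near 0 (start, open) the toe points to shaker +x, post to -x; at 1.57 (closed) the toe points to +y, over a seated block's heel, post to -y. A bevelled sprung pad under the toe rides onto the heel and presses it with about 3 N. Stays where left; 2-8 N at the post moves it.
- pocket (a point): Middle of the retaining block's mouth at deck height (shaker x 0, y 62, z 95 mm), axes as the shaker. Lip overhangs 32 mm from here to the back wall, underside 10 mm up (13 at the bevelled mouth), top 18; pocket 39 mm wide, mouth flared to 48. Inside, unseen, is the flat rigid end of a stop screw, 12 to 28 mm in from the mouth: users set it anew, it is not measured, so feel for it with the tongue.
There are look-alikes about, which are no part of the job. What is shaped like the part that bears block_center but green or purple is not meant.

How it is judged (in metres and radians):
On the way, in this order (a step that is already met when the one before it is completed fails the run):
1. the block lies flat on the deck with its tongue home against the stop screw, clamp still open (y of block_nose in the frame of stop_screw above -0.0015 m and z of block_nose in the frame of shaker below 0.102 m and value of joint toe below 0.6 rad), for 0.2 s.
2. the clamp toe is swung onto the block's heel (value of joint toe above 1.42 rad and contact force between tube_block and toe above 1 N), for 0.2 s.
At the end, for the whole second after the job is handed in: Tube block flat on the deck and in line with the shaker (within 0.1 rad), its tongue under the lip with the nose within 1.5 mm of the stop screw's end; clamp arm past 1.42 rad with its toe bearing on the heel (over 1 N); bench things within 20 mm of their places (all of step 2 and y of block_nose in the frame of stop_screw above -0.0015 m and z of block_nose in the frame of shaker below 0.102 m and angle between the y axis of block_nose and the y axis of shaker, either way round below 0.1 rad and linear speed of tube_block below 0.01 m/s and x of block_nose in the frame of shaker between -0.008 and 0.008 m); the robot touches nothing.
It fails at once if the block is pushed against the stop screw with more than 22 N (contact force between tube_block and stop_screw above 22 N).
It fails at once if the block is pressed or rammed against the shaker with more than 35 N (contact force between tube_block and shaker above 35 N).
It fails at once if another thing on the bench is moved more than 20 mm or tipped (distance of any of dry_bath_block, reagent_bottle, beaker, tip_box from where it was at the start of the episode above 0.02 m or angle between any of dry_bath_block, reagent_bottle, beaker, tip_box's own z axis and vertical above 0.3 rad).
It also fails if it takes over 61 s, if anything falls off the work surface, if the arm or the gripper's body presses on something with over 40 N, if the wrist force passes 120 N, or if a joint passes its speed limit or range.

## Working session

There is one attempt and no reset: what is moved stays moved. The work goes in short steps, Python scripts to look and compute and a shell command to move; the robot and the scene stay as the last step left them, time stands still between calls to the robot, and variables do not carry over. Pictures are saved under pics/ and viewed, and the job is handed in when it is done.

```bash
ls; mkdir -p pics; python3 - <<'E'
from station import state, capture, hold_point_z
import cv2,numpy as np
print(hold_point_z if not callable(hold_point_z) else hold_point_z())
s=state();print(s)
for n in("scene","side","wrist"):
    c=capture(n);cv2.imwrite(f"pics/{n}0.png",c["image"][:,:,::-1]);print({k:v for k,v in c.items() if k!="image"})
E
```

```text
pics
154.70000000000002
{'time_s': 0.0, 'joints': array([-1.23949385,  0.59208981,  0.04827985,  1.60982459, -0.03331918,
        0.94269853, -0.03365532]), 'dq': array([ 1.17572609e-03, -1.13467745e-05, -1.77574711e-03, -6.71664318e-04,
        8.30249461e-04,  2.18566552e-04, -2.86904898e-04]), 'joint_torque': array([-2.67316938e-05, -5.48699284e+01,  1.54637318e+00, -1.98130417e+01,
        9.34277923e-03,  8.81716318e-03, -2.43522936e-05]), 'position': array([298.5825114 , 660.17724835, 403.5602759 ]), 'ee_rot': array([ 8.40244075e-01,  5.42207218e-01, -9.03640925e-04,  6.40965421e-04]), 'wrist_force': array([-0.70691032, -0.60322889,  0.43530767]), 'wrist_torque': array([-0.0029573 ,  0.03444023,  0.01229938]), 'width': 1.0039309519307122}
{'fovy': 44.439947819827715, 'cx': 314.27495789040927, 'cy': 200.17208377745132, 'k1': -0.15385950376176627, 'rvec': array([ 2.27507151,  1.12673976, -0.39608247]), 'tvec': array([-234.35926522, -271.30719163, 1406.97173127])}
{'fovy': 48.07512646475731, 'cx': 314.5827323533297, 'cy': 201.85737450315867, 'k1': -0.05654242849073771, 'rvec': array([ 2.10646928, -0.9117951 ,  0.41297126]), 'tvec': array([-365.94002514,  272.85954668,  719.3112102 ])}
{'fovy': 71.65730166144972, 'cx': 320.87478908465744, 'cy': 197.693720133302, 'k1': -0.04556085577716962, 'T_tool_cam': array([[ 9.99999093e-01,  8.07002794e-04,  1.07824199e-03,
        -6.69598221e-01],
       [-1.08516159e-03,  9.56972306e-01,  2.90177236e-01,
        -7.43393944e+01],
       [-7.97673888e-04, -2.90178143e-01,  9.56972314e-01,
         3.05562604e+01],
       [ 0.00000000e+00,  0.00000000e+00,  0.00000000e+00,
         1.00000000e+00]])}
```

View pics/scene0.png

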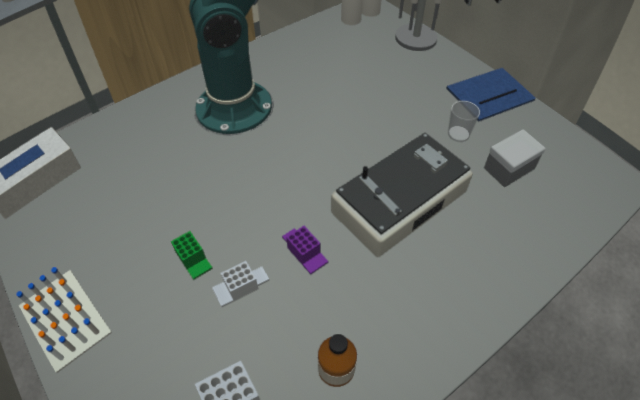

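View pics/side0.png

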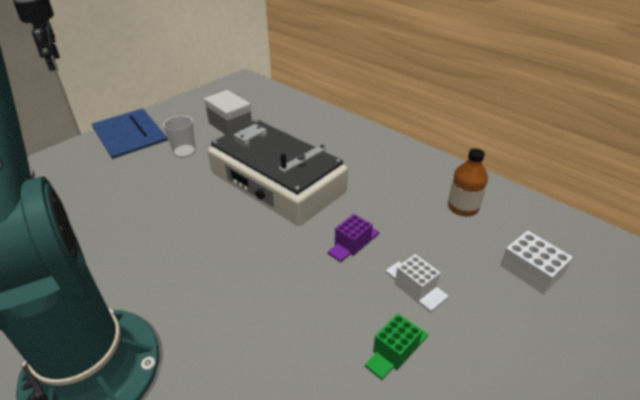

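View pics/wrist0.png

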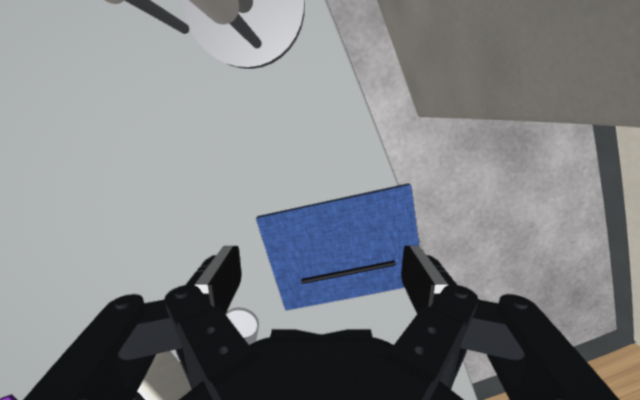

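```bash
python3 - <<'E'
import cv2
a=cv2.imread("pics/scene0.png");b=cv2.imread("pics/side0.png")
cv2.imwrite("pics/c1.png",cv2.resize(a[250:315,200:285],None,fx=9,fy=9,interpolation=cv2.INTER_CUBIC))
cv2.imwrite("pics/c2.png",cv2.resize(b[245:320,375:460],None,fx=8,fy=8,interpolation=cv2.INTER_CUBIC))
cv2.imwrite("pics/c3.png",cv2.resize(a[130:255,325:475],None,fx=4.8,fy=4.8,interpolation=cv2.INTER_CUBIC))
cv2.imwrite("pics/c4.png",cv2.resize(b[115:225,200:355],None,fx=5,fy=5,interpolation=cv2.INTER_CUBIC))
E
```

```text
(no output)
```

View pics/c1.png

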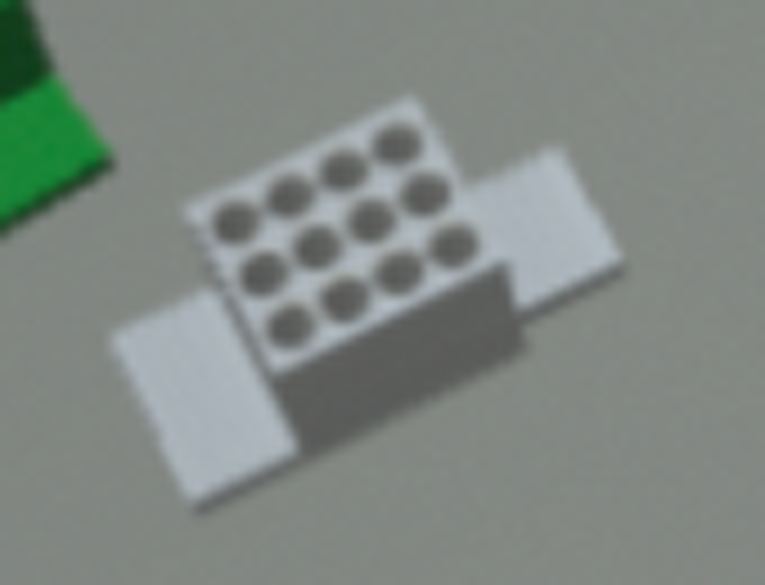

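View pics/c2.png

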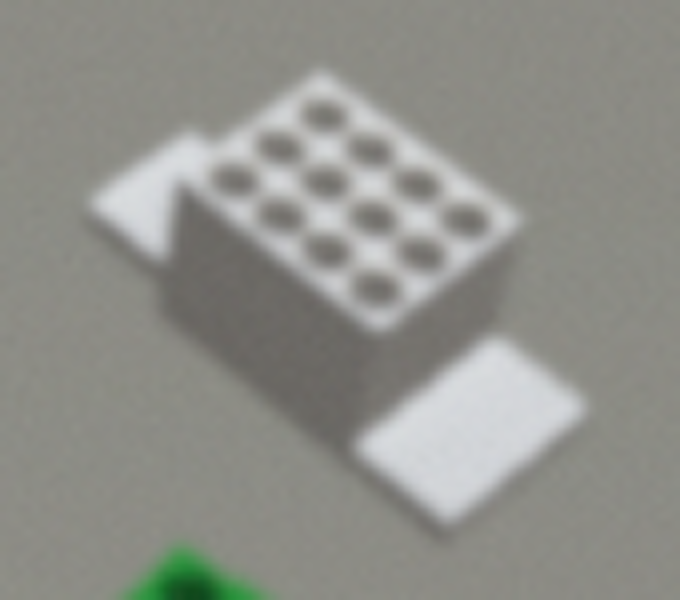

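View pics/c3.png

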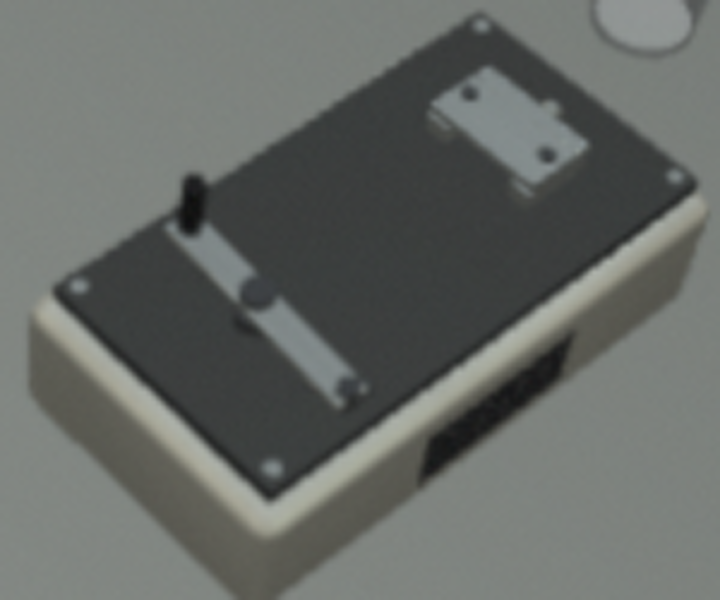

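View pics/c4.png

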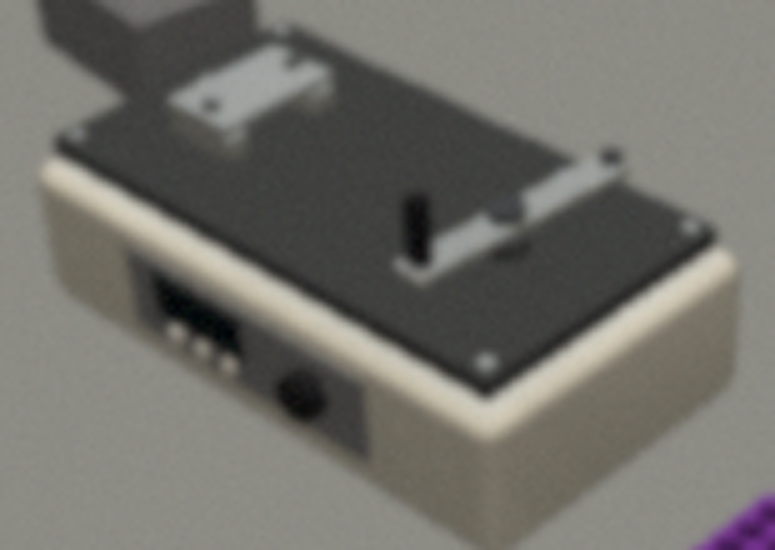

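```bash
cat > h.py <<'E'
import numpy as np,cv2
from scipy.optimize import least_squares
from scipy.spatial.transform import Rotation as R
def cam(c,pose=None):
    f=200/np.tan(np.radians(c["fovy"])/2)
    K=np.array([[f,0,c["cx"]],[0,f,c["cy"]],[0,0,1.]]);D=np.array([c["k1"],0,0,0,0.])
    if "rvec" in c: return K,D,np.array(c["rvec"],float),np.array(c["tvec"],float)
    p,q=pose;T=np.eye(4);T[:3,:3]=R.from_quat(q).as_matrix();T[:3,3]=p
    M=np.linalg.inv(T@np.array(c["T_tool_cam"]))
    return K,D,cv2.Rodrigues(M[:3,:3])[0].ravel(),M[:3,3]
def proj(C,P): return cv2.projectPoints(np.array(P,float).reshape(-1,1,3),C[2],C[3],C[0],C[1])[0].reshape(-1,2)
def crop(px,f,off): return (np.array(px,float)+.5)/f-.5+np.array(off)
def tri(Cs,pxs):
    A=[cv2.undistortPoints(np.array(p,float).reshape(-1,1,2),C[0],C[1]).reshape(-1,2) for C,p in zip(Cs,pxs)]
    Ms=[np.c_[cv2.Rodrigues(C[2])[0],C[3]] for C in Cs]
    X=cv2.triangulatePoints(Ms[0],Ms[1],A[0].T,A[1].T);return (X[:3]/X[3]).T
def place(v,P):
    x,y,z,a=v;c,s=np.cos(a),np.sin(a);P=np.array(P,float)
    return np.c_[x+c*P[:,0]-s*P[:,1],y+s*P[:,0]+c*P[:,1],z+P[:,2]]
def fit(Cs,obs,v0,zfix=None):
    def r(v):
        w=[v[0],v[1],v[2] if zfix is None else zfix,v[3]]
        return np.concatenate([(proj(C,place(w,P))-px).ravel() for C,(P,px) in zip(Cs,obs)])
    s=least_squares(r,v0,x_scale=[100,100,100,1]);return s.x,np.sqrt(np.mean(s.fun**2)),s.fun
def cam0():
    import pickle;return pickle.load(open("cams.pkl","rb"))
E
python3 - <<'E'
from h import *
from station import capture
import pickle
Cs=[cam(capture("scene")),cam(capture("side"))];pickle.dump(Cs,open("cams.pkl","wb"))
for C in Cs: print("cam pos",-cv2.Rodrigues(C[2])[0].T@C[3])
BP=[(-25,-30,48),(-25,30,48),(25,30,48),(25,-30,48),(-25,-58,8),(25,-58,8),(-18,60,8),(18,60,8)]
b1=crop([(187,210),(412,97),(510,263),(278,375),(112,335),(195,500),(562,148),(622,258)],9,(200,250))
b2=crop([(182,178),(322,70),(522,218),(380,332),(447,527),(588,405),(92,203),(190,130)],8,(375,245))
# reorder b2 to BP order
b2=b2[[3,0,1,2,4,5,6,7]]
print(tri(Cs,[b1,b2]).round(1))
for z in(None,0):
  for a in(0,): print("block",*[np.round(q,3) for q in fit(Cs,[(BP,b1),(BP,b2)],[500,-100,0,a],z)])
for k in(0,1): print(k,*[np.round(q,3) for q in fit([Cs[k]],[(BP,[b1,b2][k])],[500,-100,0,0],0)[:2]])
SP=[(-75,145,95),(75,145,95),(75,-145,95),(-75,-145,95)]
s1=crop([(480,8),(697,185),(272,500),(52,288)],4.8,(325,130))
s2=crop([(55,150),(285,22),(718,238),(487,395)],5,(200,115))
print(tri(Cs,[s1,s2]).round(1))
for z in(None,0): print("shaker",*[np.round(q,3) for q in fit(Cs,[(SP,s1),(SP,s2)],[600,300,0,0],z)])
E
```

```text
cam pos [ 999.91176429 -444.39179251  954.35512698]
cam pos [ -18.10594303 -533.64706401  663.82681267]
[[ 476.6 -313.7   47.7]
 [ 483.5 -255.2   48.7]
 [ 534.4 -260.    48.1]
 [ 526.5 -319.1   47.9]
 [ 472.  -340.7    7.2]
 [ 522.1 -346.8    8.6]
 [ 495.2 -225.2    8.1]
 [ 529.9 -230.     9.4]]
block [ 5.04961e+02 -2.86799e+02  1.38000e-01 -1.27000e-01] 0.316 [ 0.083 -0.324  0.63  -0.011 -0.085 -0.462 -0.373 -0.107 -0.167  0.311
 -0.175  0.383 -0.173 -0.069  0.472  0.219 -0.106 -0.107 -0.536 -0.324
  0.082  0.443  0.255  0.272  0.378 -0.572  0.388  0.271 -0.428 -0.045
  0.013  0.264]
block [ 5.04980e+02 -2.86771e+02 -5.87100e+00 -1.27000e-01] 0.317 [ 0.109 -0.292  0.653  0.021 -0.061 -0.432 -0.346 -0.077 -0.14   0.341
 -0.148  0.411 -0.153 -0.039  0.493  0.248 -0.124 -0.071 -0.551 -0.286
  0.065  0.481  0.235  0.309  0.36  -0.539  0.367  0.304 -0.441 -0.008
 -0.001  0.3  ]
0 [ 5.04864e+02 -2.86823e+02  1.99600e+00 -1.24000e-01] 0.301
1 [ 5.05116e+02 -2.86700e+02  3.90400e+00 -1.28000e-01] 0.324
[[ 4.681e+02  2.856e+02  9.050e+01]
 [ 6.190e+02  2.870e+02  9.350e+01]
 [ 6.266e+02 -3.000e-01  8.890e+01]
 [ 4.755e+02 -4.200e+00  8.980e+01]]
shaker [ 5.47302e+02  1.42210e+02 -4.53000e+00  2.50000e-02] 0.545 [-0.243  1.129  0.39  -0.242 -0.297 -0.604 -0.102  0.221 -0.414 -0.805
 -0.081  1.262  0.113 -0.265  0.094 -0.438]
shaker [ 5.47113e+02  1.39784e+02 -5.00000e-03  2.40000e-02] 1.003 [-0.662  0.22   0.112 -1.054 -1.05  -1.27  -0.969 -0.597 -0.16  -2.038
  0.345  0.044  0.928 -1.466  0.74  -1.619]
```

```bash
cat >> h.py <<'E'
def rows(x,y,z,yaw_deg):
    """shift(cm)+turn(deg) from measured pose to TCP target pointing down with tool x at yaw"""
    from station import state
    s=state();Rc=R.from_quat(s["ee_rot"])
    a=np.radians(yaw_deg)
    Rt=R.from_matrix(np.array([[np.cos(a),np.sin(a),0],[np.sin(a),-np.cos(a),0],[0,0,-1]]))
    d=Rc.inv().apply(np.array([x,y,z])-s["position"])/10
    t=np.degrees((Rc.inv()*Rt).as_rotvec())
    print("rows",d.round(2),t.round(2),"t",s["time_s"],"w",round(s["width"],3))
E
python3 -c "
from h import *;rows(547,150,430,1.4)"
```

```text
rows [-36.27  43.66  -2.54] [4.000e-02 5.000e-02 6.426e+01] t 0.25 w 1.001
```

```bash
python3 -m pendant '[[-36.3,43.7,-2.5,0,0,64.2,1],[-36.3,43.7,-2.5,0,0,64.2,1],[-36.3,43.7,-2.5,0,0,64.2,1],[-36.3,43.7,-2.5,0,0,64.2,1],[-36.3,43.7,-2.5,0,0,64.2,1],[-36.3,43.7,-2.5,0,0,64.2,1],[-36.3,43.7,-2.5,0,0,64.2,1],[-36.3,43.7,-2.5,0,0,64.2,1],[-36.3,43.7,-2.5,0,0,64.2,1],[-36.3,43.7,-2.5,0,0,64.2,1],[-36.3,43.7,-2.5,0,0,64.2,1],[-36.3,43.7,-2.5,0,0,64.2,1],[-36.3,43.7,-2.5,0,0,64.2,1],[-36.3,43.7,-2.5,0,0,64.2,1],[-36.3,43.7,-2.5,0,0,64.2,1],[-36.3,43.7,-2.5,0,0,64.2,1]]'
python3 - <<'E'
from h import *
from station import *
import pickle
s=state();c=capture("wrist");print(s["position"],s["ee_rot"],s["dq"].round(3))
pickle.dump((s,c),open("w1.pkl","wb"));cv2.imwrite("pics/w1.png",c["image"][:,:,::-1])
E
```

```text
time_s: 1.85
position: [546.7, 151.8, 429.4]
ee_rot: [1.0, 0.015, -0.0, -0.0]
wrist_force: [0.7, -0.2, -0.0]
width: 1.003
[546.66662557 151.8353811  429.42996092] [ 9.99893417e-01  1.45909900e-02 -4.04260622e-04 -3.08376987e-04] [-0.    -0.001  0.006  0.     0.002 -0.     0.   ]
```

View pics/w1.png

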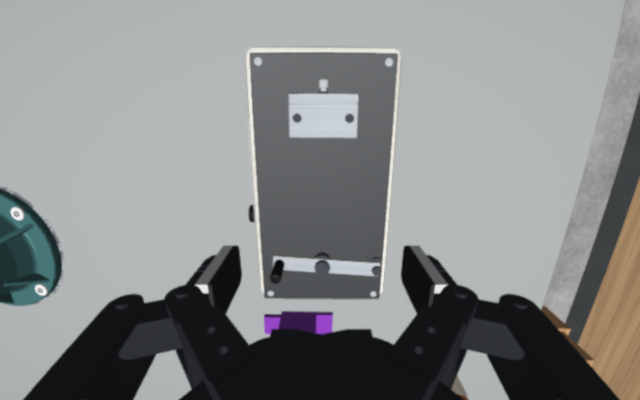

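```bash
python3 - <<'E'
import cv2
a=cv2.imread("pics/w1.png")
cv2.imwrite("pics/w1a.png",cv2.resize(a[40:145,240:405],None,fx=4.8,fy=4.8,interpolation=cv2.INTER_CUBIC))
cv2.imwrite("pics/w1b.png",cv2.resize(a[200:305,245:400],None,fx=5,fy=5,interpolation=cv2.INTER_CUBIC))
E
```

```text
(no output)
```

View pics/w1a.png

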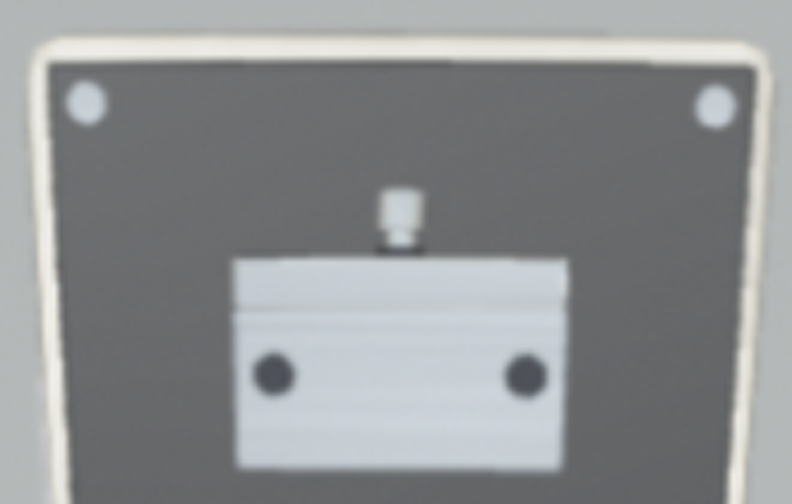

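View pics/w1b.png

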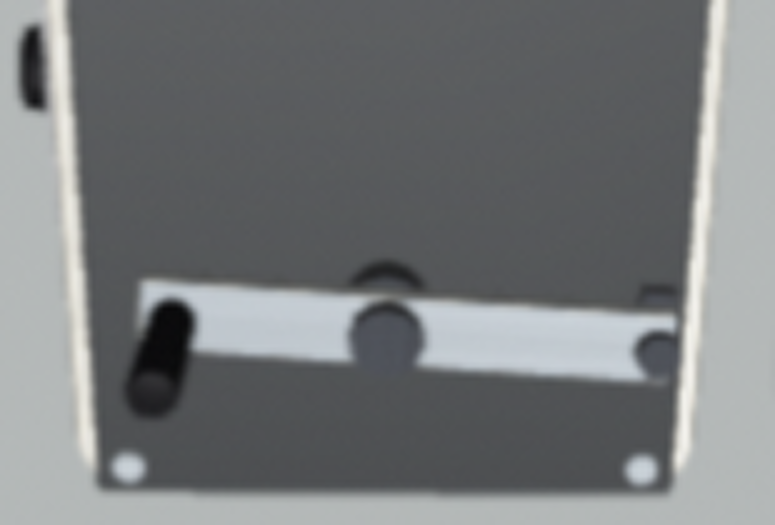

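```bash
python3 - <<'E'
from h import *
import pickle
Cs=cam0();s,c=pickle.load(open("w1.pkl","rb"));W=cam(c,(s["position"],s["ee_rot"]))
SP=[(-75,145,95),(75,145,95),(75,-145,95),(-75,-145,95)]
s1=crop([(480,8),(697,185),(272,500),(52,288)],4.8,(325,130))
s2=crop([(55,150),(285,22),(718,238),(487,395)],5,(200,115))
s3=np.r_[crop([(48,63),(755,66)],4.8,(240,40)),crop([(670,490),(100,490)],5,(245,200))]
P=lambda q:print(*[np.round(x,3) for x in q])
P(fit([W],[(SP,s3)],[547,142,0,0.02]))
P(fit([W],[(SP,s3)],[547,142,0,0.02],0))
P(fit([W],[(SP,s3)],[547,142,0,0.02],-4.5))
P(fit([Cs[0]],[(SP,s1)],[547,142,0,0.02]))
P(fit([Cs[1]],[(SP,s2)],[547,142,0,0.02]))
for k,p in((0,s1),(1,s2)): print(tri([Cs[k],W],[p,s3]).round(1))
v=fit([W],[(SP,s3)],[547,142,0,0.02],0)[0];v[2]=0
print(proj(W,place(v,[(-18,62,113),(0,62,113),(0,-86,112),(-50,-86,95+50)])))
print(crop([(236,468),(562,470)],4.8,(240,40)),crop([(387,335),(150,395)],5,(245,200)))
E
```

```text
[ 5.47985e+02  1.40963e+02 -3.34200e+00  2.60000e-02] 0.214 [-0.295  0.036  0.176  0.169  0.251  0.105 -0.096 -0.37 ]
[5.47964e+02 1.41096e+02 0.00000e+00 2.60000e-02] 1.026 [-1.146 -0.81   1.039 -0.669  0.749  1.632 -0.608  1.155]
[ 5.47992e+02  1.40915e+02 -2.15700e+00  2.60000e-02] 0.405 [-0.005  0.327 -0.119  0.457  0.08  -0.417  0.08  -0.891]
[ 5.48811e+02  1.40461e+02 -1.34800e+00  2.70000e-02] 0.47 [-0.252  0.822  0.628 -0.52  -0.126 -0.474 -0.227  0.262]
[ 5.46375e+02  1.40905e+02 -3.72300e+00  2.20000e-02] 0.564 [-0.381 -0.837  0.11   1.253  0.254 -0.06   0.005 -0.223]
[[470.8 282.8  97.4]
 [619.  287.9  90.7]
 [627.1  -2.   91. ]
 [477.2  -5.4  93.1]]
[[468.9 284.6  88.5]
 [618.2 287.3  95. ]
 [625.7  -1.8  91. ]
 [475.7  -6.3  90.9]]
[[305.05945688 137.20572131]
 [322.81537107 137.27888086]
 [321.98611763 266.04936174]
 [274.95687743 282.01331478]]
[[288.77083333 137.10416667]
 [356.6875     137.52083333]] [[322.  266.6]
 [274.6 278.6]]
```

```bash
python3 -c "
from h import *;rows(505,-286.8,330,-7.3)"
```

```text
rows [-5.43 43.7   9.93] [-0.02  0.04  8.95] t 1.9 w 1.004
```

```bash
python3 -m pendant '[[-5.4,43.7,9.9,0,0,9,1],[-5.4,43.7,9.9,0,0,9,1],[-5.4,43.7,9.9,0,0,9,1],[-5.4,43.7,9.9,0,0,9,1],[-5.4,43.7,9.9,0,0,9,1],[-5.4,43.7,9.9,0,0,9,1],[-5.4,43.7,9.9,0,0,9,1],[-5.4,43.7,9.9,0,0,9,1],[-5.4,43.7,9.9,0,0,9,1],[-5.4,43.7,9.9,0,0,9,1],[-5.4,43.7,9.9,0,0,9,1],[-5.4,43.7,9.9,0,0,9,1],[-5.4,43.7,9.9,0,0,9,1]]'
python3 - <<'E'
from h import *
from station import *
import pickle
s=state();c=capture("wrist");print(s["position"],s["ee_rot"],s["dq"].round(3))
pickle.dump((s,c),open("w2.pkl","wb"));cv2.imwrite("pics/w2.png",c["image"][:,:,::-1])
c=capture("scene");cv2.imwrite("pics/s2.png",c["image"][:,:,::-1])
rows(505,-286.8,30+154.7,-7.3)
E
```

```text
time_s: 3.2
position: [505.5, -286.1, 330.8]
ee_rot: [0.998, -0.064, 0.0, -0.001]
wrist_force: [0.1, 0.2, 0.3]
width: 1.005
[ 505.52726899 -286.12516917  330.80152008] [ 9.97967345e-01 -6.37240584e-02  1.60321028e-04 -6.30059948e-04] [-0.002 -0.003  0.005 -0.001  0.002 -0.003  0.002]
rows [-0.04  0.04 14.62] [-0.05 -0.02 -0.04] t 3.3 w 0.995
```

View pics/w2.png

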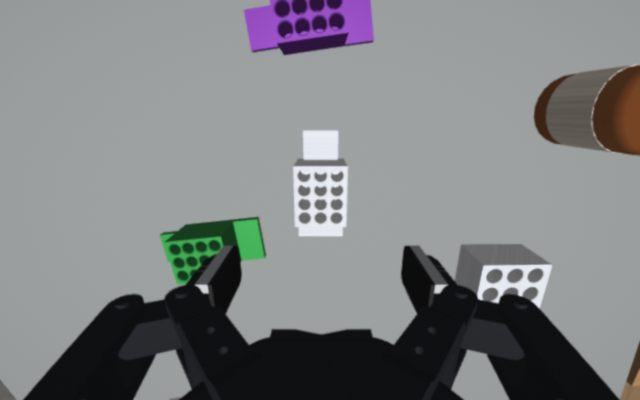

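View pics/s2.png

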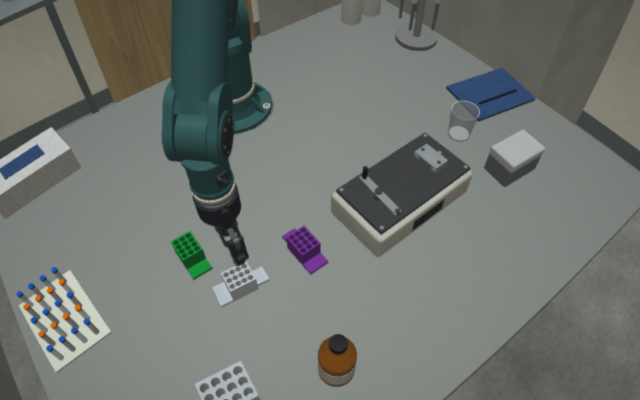

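```bash
python3 - <<'E'
from h import *
import pickle
s,c=pickle.load(open("w2.pkl","rb"));W=cam(c,(s["position"],s["ee_rot"]))
print(proj(W,place([505,-286.8,0,-.127],[(-18,60,8),(18,60,8),(-25,-30,48),(25,-30,48),(-25,-58,8),(25,-58,8),(-25,30,48)])).round(1))
a=cv2.imread("pics/w2.png");cv2.imwrite("pics/w2a.png",cv2.resize(a[120:290,150:360],None,fx=3.5,fy=3.5,interpolation=cv2.INTER_CUBIC))
K=cv2.Rodrigues(W[2])[0];o=-K.T@W[3]
for p in [(262,217),(265,257),(240,262)]:
    u=cv2.undistortPoints(np.array([[p]],float),W[0],W[1]).ravel();d=K.T@np.array([*u,1]);print(p,(o+d*(8-o[2])/d[2]).round(0))
E
```

```text
[[303.3 129. ]
 [338.3 129. ]
 [295.3 225.2]
 [346.2 225.3]
 [299.  234.5]
 [342.5 234.5]
 [293.6 164.6]]
(262, 217) [ 435. -315.    8.]
(265, 257) [ 429. -365.    8.]
(240, 262) [ 398. -368.    8.]
```

View pics/w2a.png

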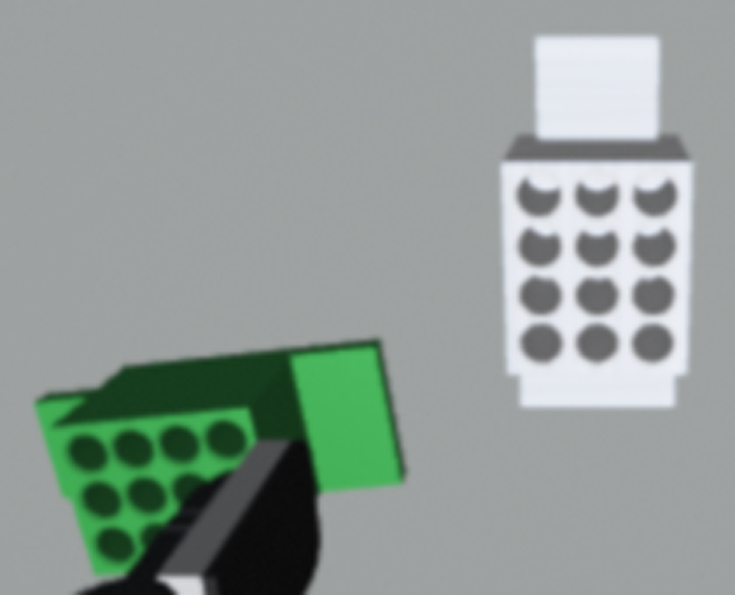

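```bash
python3 -m pendant '[[0,0.1,3,0,0,0,0.6],[0,0.1,6,0,0,0,0.6],[0,0.1,9,0,0,0,0.6],[0,0.1,12,0,0,0,0.6],[0,0.1,14,0,0,0,0.6],[0,0.1,14.6,0,0,0,0.6],[0,0.1,14.6,0,0,0,0.6],[0,0.1,14.6,0,0,0,0.6]]' 40; python3 -m pendant '[[0,0,0,0,0,0,-1],[0,0,0,0,0,0,-1],[0,0,0,0,0,0,-1],[0,0,0,0,0,0,-1],[0,0,0,0,0,0,-1],[0,0,0,0,0,0,-1],[0,0,0,0,0,0,-1],[0,0,0,0,0,0,-1]]' 40;
```

```text
time_s: 4.1
position: [505.0, -289.4, 185.7]
ee_rot: [0.998, -0.065, 0.001, 0.0]
wrist_force: [0.2, -0.4, -0.0]
width: 0.799
time_s: 4.9
position: [504.9, -289.8, 186.1]
ee_rot: [0.998, -0.066, 0.001, 0.0]
wrist_force: [-0.1, 0.6, 6.9]
width: 0.578
```

```bash
python3 -m pendant '[[0,0,-1,0,0,0,-1],[0,0,-3,0,0,0,-1],[0,0,-6,0,0,0,-1],[0,0,-9,0,0,0,-1],[0,0,-12,0,0,0,-1],[0,0,-15,0,0,0,-1],[0,0,-17,0,0,0,-1],[0,0,-18,0,0,0,-1],[0,0,-18,0,0,0,-1],[0,0,-18,0,0,0,-1]]'; python3 - <<'E'
from h import *
from station import *
import pickle
s=state();c=capture("wrist");pickle.dump((s,c),open("w3.pkl","wb"));cv2.imwrite("pics/w3.png",c["image"][:,:,::-1])
print(s["wrist_force"],s["wrist_torque"])
rows(548.2,132,366,1.5)
E
```

```text
time_s: 5.9
position: [503.9, -288.9, 363.9]
ee_rot: [0.998, -0.066, -0.001, -0.0]
wrist_force: [-0.3, 0.8, -3.8]
width: 0.58
[-0.25555236  0.77349618 -3.76207693] [ 0.04768509 -0.02591929  0.0056074 ]
rows [ -1.12 -42.31  -0.21] [-0.07  0.15 -9.03] t 5.95 w 0.578
```

View pics/w3.png

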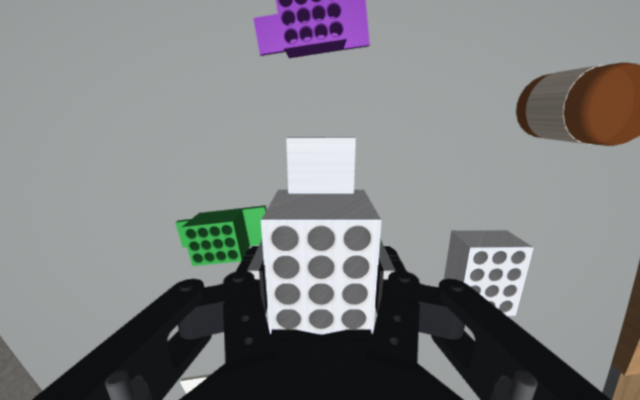

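```bash
python3 - <<'E'
import cv2
a=cv2.imread("pics/w3.png");cv2.imwrite("pics/w3a.png",cv2.resize(a[125:345,250:395],None,fx=2.7*1,fy=2.7,interpolation=cv2.INTER_CUBIC))
E
```

```text
(no output)
```

View pics/w3a.png

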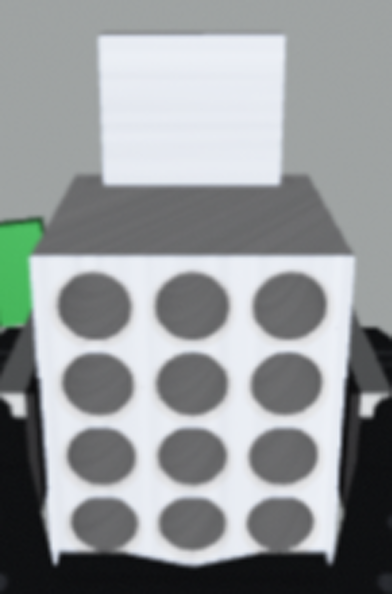

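```bash
python3 - <<'E'
from h import *
import pickle
s,c=pickle.load(open("w3.pkl","rb"));W=cam(c,(np.zeros(3),[0,0,0,1]))
px=crop([(98,36),(285,36),(103,186),(281,186),(31,255),(354,255)],2.7,(250,125))
P=np.array([(-18,60,8),(18,60,8),(-18,30,8),(18,30,8),(-25,30,48),(25,30,48)],float)
F=R.from_rotvec([np.pi,0,0])
def r(v): return (proj(W,(F*R.from_rotvec(v[3:])).apply(P)+v[:3])-px).ravel()
o=least_squares(r,[0,0,185,0,0,0],x_scale=[10,10,10,.1,.1,.1]);print(o.x.round(3),o.fun.round(2))
o=least_squares(lambda v:r([v[0],v[1],v[2],v[3],0,v[4]]),[0,0,185,0,0],x_scale=[10,10,10,.1,.1]);print(o.x.round(3),o.fun.round(2))
o=least_squares(lambda v:r([v[0],v[1],v[2],0,0,v[3]]),[0,0,185,0],x_scale=[10,10,10,.1]);print(o.x.round(3),o.fun.round(2))
E
```

```text
[-5.150e-01 -1.364e+00  1.856e+02 -7.000e-03  3.000e-03  1.000e-03] [ 0.35  0.16 -0.16  0.14  0.35 -0.18 -0.5  -0.24 -0.4   0.11  0.36 -0.04]
[-3.82000e-01 -1.36400e+00  1.85602e+02 -7.00000e-03  3.00000e-03] [ 0.4   0.21 -0.11  0.1   0.47 -0.16 -0.37 -0.26 -0.53  0.13  0.23 -0.05]
[-3.82000e-01 -1.47600e+00  1.86102e+02  3.00000e-03] [ 0.41  0.09 -0.13 -0.02  0.53 -0.4  -0.43 -0.49 -0.35  0.4   0.06  0.22]
```

```bash
python3 -m pendant '[[-0.1,-2,-0.2,0,0,-0.5,-1],[-0.1,-5,-0.2,0,0,-1,-1],[-0.2,-9,-0.2,0,0,-2,-1],[-0.3,-13,-0.2,0,0,-3,-1],[-0.4,-17,-0.2,0,0,-4,-1],[-0.5,-21,-0.2,0,0,-5,-1],[-0.7,-25,-0.2,0,0,-6,-1],[-0.8,-29,-0.2,0,0,-7,-1],[-0.9,-33,-0.2,0,0,-8,-1],[-1,-37,-0.2,0,0,-8.5,-1],[-1.1,-40,-0.2,0,0,-9,-1],[-1.1,-42,-0.2,0,0,-9,-1],[-1.1,-42.3,-0.2,0,0,-9,-1],[-1.1,-42.3,-0.2,0,0,-9,-1],[-1.1,-42.3,-0.2,0,0,-9,-1]]'; python3 - <<'E'
from h import *
from station import *
import pickle
s=state();c=capture("wrist");pickle.dump((s,c),open("w4.pkl","wb"));cv2.imwrite("pics/w4.png",c["image"][:,:,::-1])
print(s["wrist_force"],s["wrist_torque"],s["position"],s["ee_rot"])
rows(548.2,132.5,296,1.5)
E
```

```text
time_s: 7.45
position: [548.6, 129.5, 366.0]
ee_rot: [1.0, 0.012, -0.001, 0.001]
wrist_force: [-0.2, -0.6, -4.0]
width: 0.581
[-0.15147516 -0.57826304 -3.97339897] [-0.02241416 -0.02371664  0.0237679 ] [548.63684578 129.51268239 366.04179472] [ 9.99931670e-01  1.16331185e-02 -8.09180874e-04  8.18686942e-04]
rows [-0.04 -0.33  7.03] [ 0.08  0.07 -0.2 ] t 7.5 w 0.577
```

View pics/w4.png

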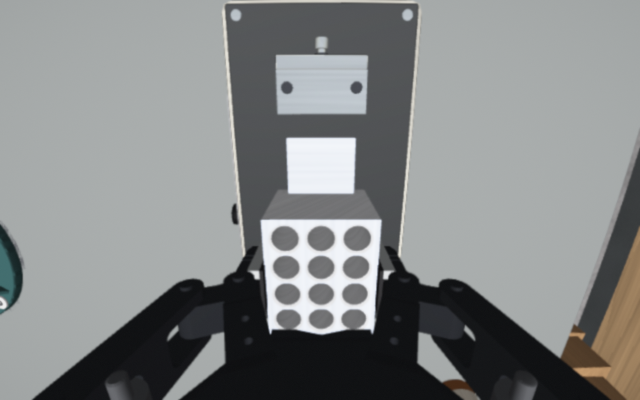

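```bash
python3 -m pendant '[[0,-0.3,1.5,0,0,-0.2,-1],[0,-0.3,3.5,0,0,-0.2,-1],[0,-0.3,5.5,0,0,-0.2,-1],[0,-0.3,6.7,0,0,-0.2,-1],[0,-0.3,7,0,0,-0.2,-1],[0,-0.3,7,0,0,-0.2,-1],[0,-0.3,7,0,0,-0.2,-1]]'; python3 - <<'E'
from h import *
from station import *
import pickle
s=state();c=capture("wrist");pickle.dump((s,c),open("w5.pkl","wb"));cv2.imwrite("pics/w5.png",c["image"][:,:,::-1])
print(s["wrist_force"],s["wrist_torque"],s["position"],s["ee_rot"])
c=capture("side");cv2.imwrite("pics/d5.png",cv2.resize(c["image"][90:240,190:370,::-1],None,fx=4,fy=4,interpolation=cv2.INTER_CUBIC))
rows(548.2,132.5,281,1.5)
E
```

```text
time_s: 8.2
position: [549.4, 134.0, 297.5]
ee_rot: [1.0, 0.014, 0.001, -0.0]
wrist_force: [-0.2, -0.1, -3.8]
width: 0.576
[-0.22455259 -0.09945256 -3.77218396] [0.01565267 0.00133786 0.03971379] [549.42169114 133.97197215 297.49039944] [ 9.99898674e-01  1.42127926e-02  7.86969977e-04 -1.35681141e-04]
rows [-0.13  0.17  1.66] [-0.03 -0.11  0.15] t 8.3 w 0.582
```

View pics/w5.png

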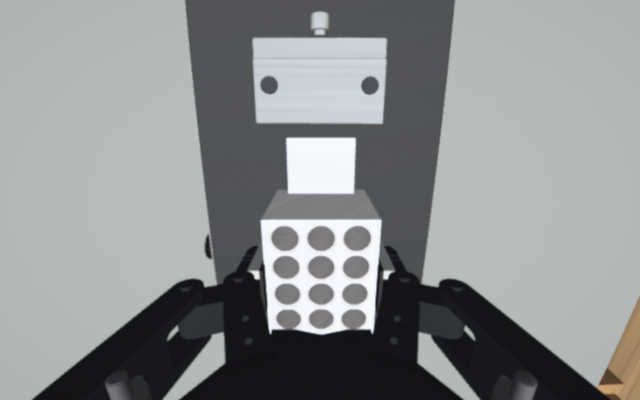

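View pics/d5.png

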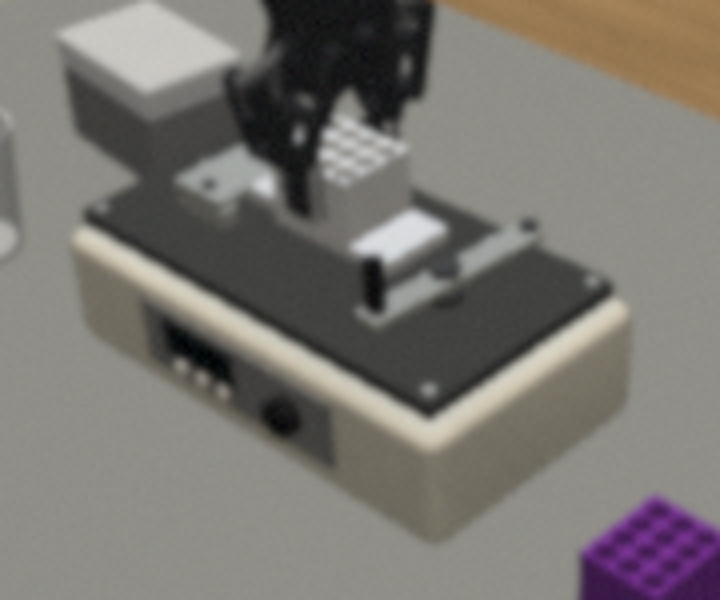

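```bash
python3 -m pendant '[[-0.08,0.15,0.5,0,0,0,-1],[-0.08,0.15,1,0,0,0,-1],[-0.08,0.15,1.2,0,0,0,-1],[-0.08,0.15,1.3,0,0,0,-1],[-0.08,0.15,1.3,0,0,0,-1]]';python3 -m pendant '[[0,0,0.1,0,0,0,-1],[0,0,0.2,0,0,0,-1],[0,0,0.2,0,0,0,-1]]'
```

```text
time_s: 8.8
position: [548.1, 132.8, 283.5]
ee_rot: [1.0, 0.015, -0.0, 0.0]
wrist_force: [0.5, -0.6, -3.1]
width: 0.58
time_s: 9.1
position: [548.1, 132.8, 281.6]
ee_rot: [1.0, 0.015, -0.0, 0.0]
wrist_force: [-0.1, 0.0, -4.2]
width: 0.581
```

```bash
for i in 1 2; do :; done; python3 -m pendant '[[0,0,0.05,0,0,0,-1],[0,0,0.1,0,0,0,-1],[0,0,0.1,0,0,0,-1]]'
```

```text
time_s: 9.4
position: [548.2, 132.8, 281.1]
ee_rot: [1.0, 0.015, 0.0, -0.0]
wrist_force: [-0.7, 0.4, 2.4]
width: 0.582
```

```bash
python3 -m pendant '[[0,0,0.05,0,0,0,-1],[0,0,0.1,0,0,0,-1],[0,0,0.1,0,0,0,-1]]'
```

```text
time_s: 9.7
position: [548.2, 132.7, 281.1]
ee_rot: [1.0, 0.014, 0.0, -0.0]
wrist_force: [-4.3, -0.5, 10.7]
width: 0.582
```

```bash
python3 -m pendant '[[0,0,-0.05,0,0,0,-1],[0,0,-0.1,0,0,0,-1],[0,0,-0.1,0,0,0,-1]]'
```

```text
time_s: 10.0
position: [548.2, 132.8, 281.1]
ee_rot: [1.0, 0.014, 0.0, -0.0]
wrist_force: [-3.8, -0.5, 5.7]
width: 0.578
```

```bash
python3 -m pendant '[[0,0,0,0,0,0,0.4],[0,0,0,0,0,0,0.4],[0,0,0,0,0,0,0.4],[0,0,0,0,0,0,-1],[0,0,0,0,0,0,-1],[0,0,0,0,0,0,-1],[0,0,0,0,0,0,-1]]' 25;  python3 - <<'E'
from h import *
from station import *
import pickle
s=state();c=capture("wrist");cv2.imwrite("pics/w6.png",c["image"][:,:,::-1])
print(s["wrist_force"],s["wrist_torque"],s["position"],s["ee_rot"])
E
```

```text
time_s: 10.7
position: [548.2, 132.8, 280.7]
ee_rot: [1.0, 0.014, 0.0, 0.0]
wrist_force: [0.6, 0.3, -0.7]
width: 0.578
[ 0.61723297  0.28789247 -0.69528046] [-0.0231361  -0.0639571   0.00973605] [548.22002518 132.77451497 280.65808864] [9.99894881e-01 1.44986581e-02 1.23157949e-04 2.39942988e-05]
```

View pics/w6.png

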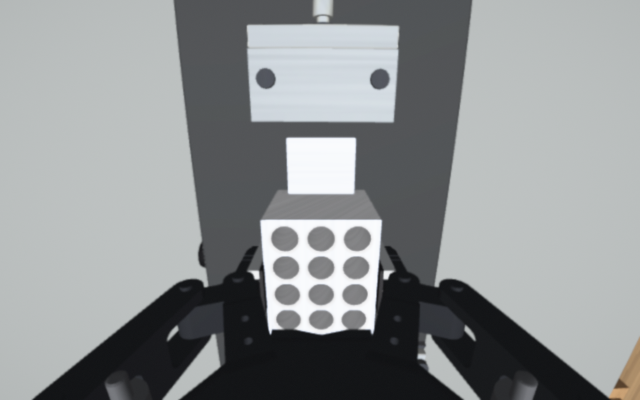

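```bash
python3 -m pendant '[[0,-0.2,0,0,0,0,-1],[0,-0.4,0,0,0,0,-1],[0,-0.6,0,0,0,0,-1],[0,-0.8,0,0,0,0,-1],[0,-1,0,0,0,0,-1],[0,-1,0,0,0,0,-1]]'
```

```text
time_s: 11.35
position: [547.8, 143.3, 280.7]
ee_rot: [1.0, 0.015, -0.0, -0.0]
wrist_force: [-0.3, 0.3, -0.7]
width: 0.583
```

```bash
python3 -m pendant '[[0,-0.2,0,0,0,0,-1],[0,-0.4,0,0,0,0,-1],[0,-0.5,0,0,0,0,-1],[0,-0.5,0,0,0,0,-1]]'
```

```text
time_s: 11.75
position: [547.7, 148.2, 280.7]
ee_rot: [1.0, 0.015, -0.0, -0.0]
wrist_force: [0.3, -0.9, -1.2]
width: 0.585
```

```bash
python3 -m pendant '[[0,-0.1,0,0,0,0,-1],[0,-0.2,0,0,0,0,-1],[0,-0.3,0,0,0,0,-1],[0,-0.3,0,0,0,0,-1]]'
```

```text
time_s: 12.15
position: [547.6, 151.0, 280.7]
ee_rot: [1.0, 0.015, -0.0, -0.0]
wrist_force: [0.2, -0.3, -1.9]
width: 0.582
```

```bash
python3 -m pendant '[[0,-0.05,0,0,0,0,-1],[0,-0.1,0,0,0,0,-1],[0,-0.15,0,0,0,0,-1],[0,-0.15,0,0,0,0,-1]]'
```

```text
time_s: 12.55
position: [547.5, 152.5, 280.6]
ee_rot: [1.0, 0.015, -0.0, -0.0]
wrist_force: [0.5, -0.6, -2.2]
width: 0.581
```

```bash
python3 -m pendant '[[0,-0.05,0,0,0,0,-1],[0,-0.1,0,0,0,0,-1],[0,-0.1,0,0,0,0,-1]]'
```

```text
time_s: 12.85
position: [547.5, 153.5, 280.7]
ee_rot: [1.0, 0.015, -0.0, -0.0]
wrist_force: [-0.4, 0.4, -1.7]
width: 0.578
```

```bash
python3 -m pendant '[[0,-0.05,0,0,0,0,-1],[0,-0.1,0,0,0,0,-1],[0,-0.1,0,0,0,0,-1]]'
```

```text
time_s: 13.15
position: [547.5, 154.5, 280.7]
ee_rot: [1.0, 0.015, -0.0, -0.0]
wrist_force: [0.8, -0.1, -2.9]
width: 0.578
```

```bash
python3 -m pendant '[[0,-0.05,0,0,0,0,-1],[0,-0.1,0,0,0,0,-1],[0,-0.1,0,0,0,0,-1]]'
```

```text
time_s: 13.45
position: [547.4, 155.5, 280.7]
ee_rot: [1.0, 0.015, -0.0, -0.0]
wrist_force: [-0.1, 0.3, -2.9]
width: 0.582
```

```bash
python3 -m pendant '[[0,-0.05,0.03,0,0,0,-1],[0,-0.1,0.03,0,0,0,-1],[0,-0.1,0.03,0,0,0,-1]]'
```

```text
time_s: 13.75
position: [547.5, 155.7, 280.6]
ee_rot: [1.0, 0.014, -0.0, 0.0]
wrist_force: [-1.6, -2.1, 0.7]
width: 0.584
```

```bash
python3 -m pendant '[[0,-0.05,0,0,0,0,-1],[0,-0.1,0,0,0,0,-1],[0,-0.1,0,0,0,0,-1]]'
```

```text
time_s: 14.05
position: [547.5, 155.9, 280.6]
ee_rot: [1.0, 0.014, -0.0, 0.001]
wrist_force: [-1.8, -4.8, 2.5]
width: 0.579
```

```bash
python3 -m pendant '[[0.05,0,0,0,0,0,-1],[0.1,0,0,0,0,0,-1],[0.1,0,0,0,0,0,-1]]'; python3 -m pendant '[[-0.1,0,0,0,0,0,-1],[-0.2,0,0,0,0,0,-1],[-0.2,0,0,0,0,0,-1]]';  python3 - <<'E'
from h import *
from station import *
import pickle
s=state();c=capture("wrist");cv2.imwrite("pics/w7.png",c["image"][:,:,::-1]);pickle.dump((s,c),open("w7.pkl","wb"))
cv2.imwrite("pics/w7a.png",cv2.resize(c["image"][0:230,220:420,::-1],None,fx=2.6,fy=2.6,interpolation=cv2.INTER_CUBIC))
print(s["wrist_force"],s["wrist_torque"],s["position"],s["ee_rot"])
E
```

```text
time_s: 14.35
position: [547.9, 155.9, 280.7]
ee_rot: [1.0, 0.014, -0.001, 0.001]
wrist_force: [-2.8, -4.2, 4.4]
width: 0.581
time_s: 14.65
position: [547.0, 155.9, 280.7]
ee_rot: [1.0, 0.014, 0.001, 0.001]
wrist_force: [0.1, -4.7, 1.3]
width: 0.582
[ 0.07142528 -4.73488633  1.28149861] [-1.00952649 -0.06269819  0.0336709 ] [547.03275071 155.9197627  280.6940552 ] [9.99905161e-01 1.37202441e-02 9.63637149e-04 7.03478975e-04]
```

View pics/w7a.png

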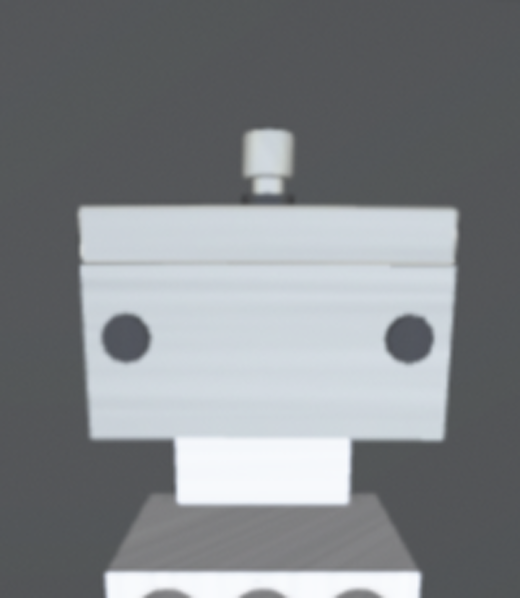

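```bash
python3 -m pendant '[[0.05,-0.05,0,0,0,0,-1],[0.1,-0.1,0,0,0,0,-1],[0.1,-0.1,0,0,0,0,-1],[0.1,-0.1,0,0,0,0,-1]]'
```

```text
time_s: 15.1
position: [547.4, 156.1, 280.7]
ee_rot: [1.0, 0.014, -0.0, 0.001]
wrist_force: [-0.7, -6.5, 3.7]
width: 0.583
```

```bash
python3 -m pendant '[[0,0,0,0,0,0,0.5],[0,0,0,0,0,0,0.5],[0,0,0,0,0,0,0.5],[0,0,0,0,0,0,0.5],[0,0,-1,0,0,0,0.5],[0,0,-4,0,0,0,0.5],[0,0,-8,0,0,0,0.5],[0,0,-10,0,0,0,0.5],[0,0,-10,0,0,0,0.5],[0,0,-10,0,0,0,0.5]]'; python3 - <<'E'
from h import *
from station import *
import pickle
s=state();c=capture("wrist");cv2.imwrite("pics/w8.png",c["image"][:,:,::-1]);pickle.dump((s,c),open("w8.pkl","wb"))
print(s["wrist_force"],s["position"],s["ee_rot"])
c=capture("side");cv2.imwrite("pics/d8.png",cv2.resize(c["image"][90:240,190:370,::-1],None,fx=4,fy=4,interpolation=cv2.INTER_CUBIC))
E
```

```text
time_s: 16.1
position: [547.2, 158.4, 381.0]
ee_rot: [1.0, 0.015, 0.0, -0.0]
wrist_force: [-0.2, 1.0, -0.1]
width: 0.75
[-0.19133008  0.95236024 -0.10653103] [547.22151207 158.41067587 380.99783378] [ 9.99892295e-01  1.46646109e-02  4.51058016e-04 -3.79269903e-04]
```

View pics/w8.png

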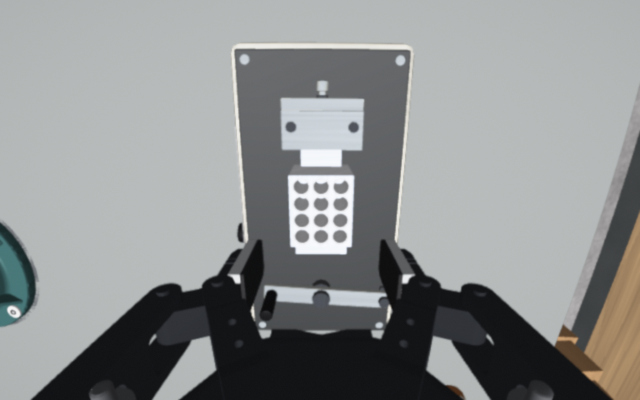

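View pics/d8.png

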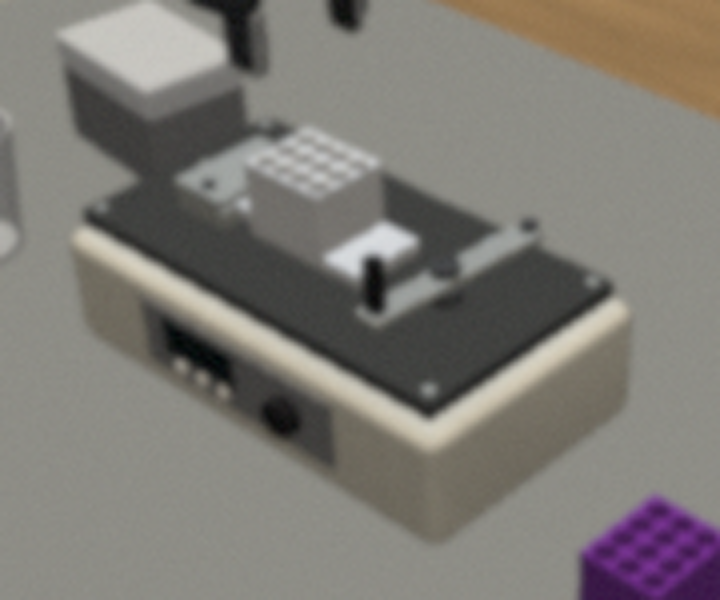

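```bash
python3 - <<'E'
import cv2
from station import state
print(state()["joints"].round(3))
a=cv2.imread("pics/w8.png");cv2.imwrite("pics/w8b.png",cv2.resize(a[240:340,240:400],None,fx=5,fy=5,interpolation=cv2.INTER_CUBIC))
cv2.imwrite("pics/w8a.png",cv2.resize(a[40:265,225:420],None,fx=2.6,fy=2.6,interpolation=cv2.INTER_CUBIC))
E
```

```text
[-0.665  0.456  0.413  2.    -0.266  0.74  -0.062]
```

View pics/w8b.png

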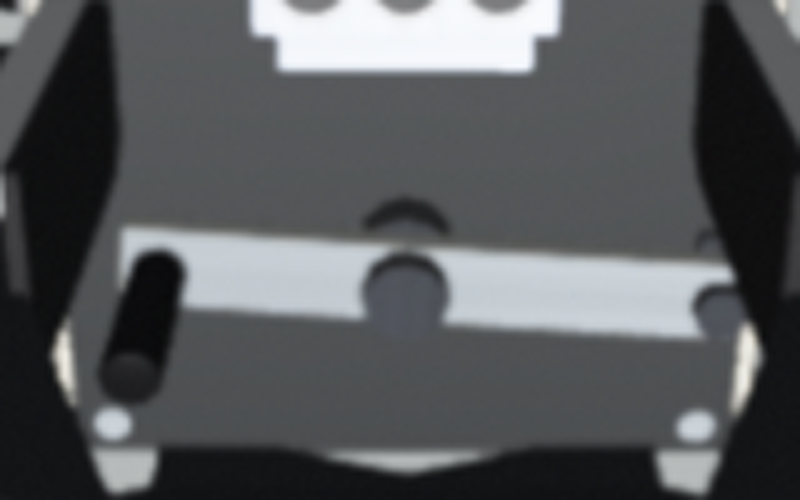

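View pics/w8a.png

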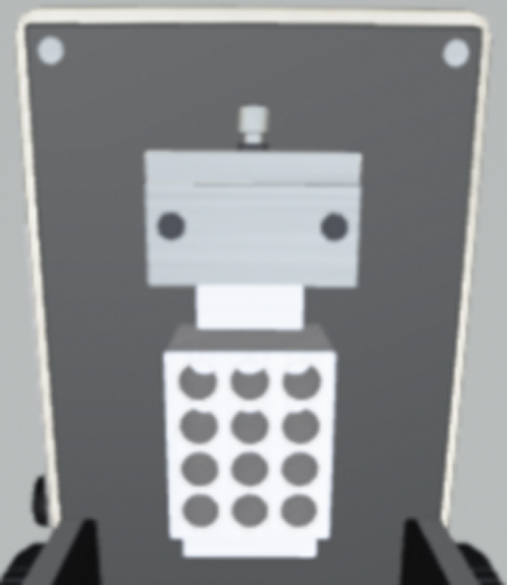

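```bash
python3 - <<'E'
from h import *
import pickle
Cs=cam0();g=lambda n:(lambda s,c:cam(c,(s["position"],s["ee_rot"])))(*pickle.load(open(n,"rb")))
W1,W8=g("w1.pkl"),g("w8.pkl")
t=[crop([(194,180)],4.8,(325,130)),crop([(415,199)],5,(200,115)),crop([(151,394)],5,(245,200)),crop([(130,378)],5,(240,240))]
C=[Cs[0],Cs[1],W1,W8]
for i,j in((0,1),(0,2),(0,3),(1,2),(1,3),(2,3)):print(i,j,tri([C[i],C[j]],[t[i],t[j]]).round(1))
def r(p):return np.concatenate([(proj(c,[p])-q).ravel() for c,q in zip(C,t)])
o=least_squares(r,[500,57,145.]);print(o.x.round(1),o.fun.round(2))
# pivot from lower cylinder base? arm ends
p=np.array(o.x[:2]);c,s=np.cos(.026),np.sin(.026);d=p-[548,141];print("in shaker",c*d[0]+s*d[1],-s*d[0]+c*d[1])
rows(p[0],p[1],355,-43.5)
E
```

```text
0 1 [[499.3  58.6 145.7]]
0 2 [[499.8  58.3 145.4]]
0 3 [[499.9  58.3 145.4]]
1 2 [[499.9  59.  145.7]]
1 3 [[500.   59.1 145.7]]
2 3 [[500.3  58.4 145.2]]
[500.2  58.7 145.6] [ 0.38  0.12  0.44 -0.   -0.02 -0.02 -0.25 -0.01]
in shaker -49.923410795416174 -81.07287329770004
rows [-4.94  9.83  2.47] [ 0.07  0.1  45.18] t 16.2 w 0.744
```

```bash
python3 -m pendant '[[-4.9,9.8,2.5,0,0,45,-0.18],[-4.9,9.8,2.5,0,0,45,-0.18],[-4.9,9.8,2.5,0,0,45,-0.18],[-4.9,9.8,2.5,0,0,45,-0.18],[-4.9,9.8,2.5,0,0,45,-0.18],[-4.9,9.8,2.5,0,0,45,-0.18],[-4.9,9.8,2.5,0,0,45,-0.18],[-4.9,9.8,2.5,0,0,45,-0.18],[-4.9,9.8,2.5,0,0,45,-0.18],[-4.9,9.8,2.5,0,0,45,-0.18]]' 20; python3 - <<'E'
from h import *
from station import *
s=state();c=capture("wrist");cv2.imwrite("pics/w9.png",c["image"][:,:,::-1])
print(s["wrist_force"],s["position"],s["ee_rot"],s["joints"].round(2))
rows(500.1,58.6,292,-43.5)
E
```

```text
time_s: 17.2
position: [501.3, 58.9, 355.4]
ee_rot: [0.929, -0.369, -0.0, -0.0]
wrist_force: [-0.1, 0.2, -0.4]
width: 0.411
[-0.06561751  0.15900527 -0.3572539 ] [501.30053848  58.89178082 355.41322331] [ 9.29497080e-01 -3.68829459e-01 -1.27362478e-05 -9.08312464e-05] [-0.67  0.46  0.62  2.16 -0.44  0.65 -0.5 ]
rows [-0.07  0.1   6.35] [-0.01  0.    0.2 ] t 17.25 w 0.413
```

View pics/w9.png

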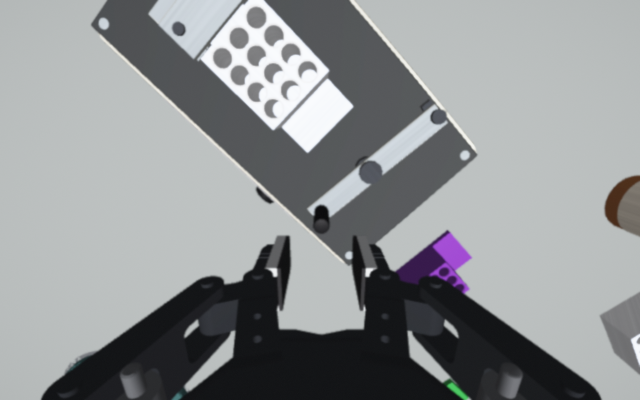

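```bash
python3 -m pendant '[[-0.1,0.1,2,0,0,0,-0.18],[-0.1,0.1,4,0,0,0,-0.18],[-0.1,0.1,5.5,0,0,0,-0.18],[-0.1,0.1,6.2,0,0,0,-0.18],[-0.1,0.1,6.3,0,0,0,-0.18],[-0.1,0.1,6.3,0,0,0,-0.18]]'; python3 - <<'E'
from h import *
from station import *
s=state();c=capture("wrist");cv2.imwrite("pics/w10.png",c["image"][:,:,::-1])
print(s["wrist_force"],s["position"])
E
```

```text
time_s: 17.85
position: [500.1, 58.7, 292.7]
ee_rot: [0.929, -0.369, 0.0, -0.0]
wrist_force: [0.5, 0.1, 0.1]
width: 0.408
[0.47384576 0.12896324 0.07306764] [500.11084982  58.69380078 292.70195205]
```

View pics/w10.png

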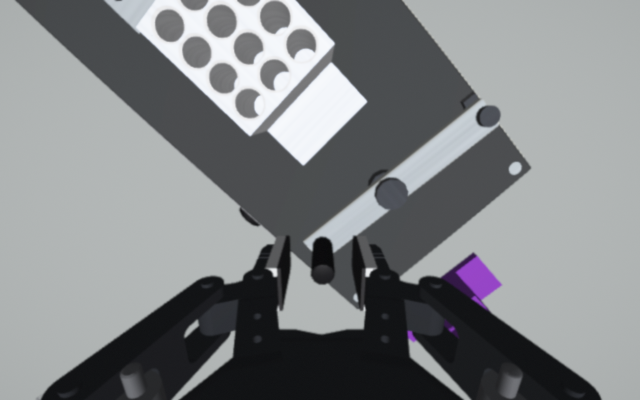

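```bash
python3 -m pendant '[[0,0,0,0,0,0,-1],[0,0,0,0,0,0,-1],[0,0,0,0,0,0,-1],[0,0,0,0,0,0,-1],[0,0,0,0,0,0,-1],[0,0,0,0,0,0,-1]]' 20; python3 - <<'E'
from h import *
from station import *
s=state();Rc=R.from_quat(s["ee_rot"])
piv=np.array([550.1,55.8]);y=.026
q0=-.08
P=lambda q:piv+50*np.array([-np.cos(q+y),-np.sin(q+y)])
st=P(q0);print(st,s["position"],s["wrist_force"],s["wrist_torque"])
for q in np.arange(-.08,1.6,.1):
    d=np.r_[P(q)-st,0];print(round(q,2),(Rc.inv().apply(d)/10).round(2))
E
```

```text
time_s: 18.5
position: [500.5, 58.8, 293.0]
ee_rot: [0.929, -0.369, 0.001, -0.0]
wrist_force: [0.6, -1.0, 5.6]
width: 0.132
[500.17288229  58.49868799] [500.50649296  58.77327785 293.0256881 ] [ 0.56029431 -0.98760922  5.58527702] [-0.04242233 -0.1305989   0.0362981 ]
-0.08 [0. 0. 0.]
0.02 [ 0.34  0.36 -0.  ]
0.12 [ 0.72  0.69 -0.  ]
0.22 [ 1.13  0.98 -0.  ]
0.32 [1.56 1.23 0.  ]
0.42 [2.02 1.43 0.  ]
0.52 [2.49 1.59 0.  ]
0.62 [2.98 1.7  0.  ]
0.72 [3.47 1.76 0.  ]
0.82 [3.97 1.77 0.  ]
0.92 [4.47 1.73 0.  ]
1.02 [4.96 1.64 0.  ]
1.12 [5.44 1.5  0.  ]
1.22 [5.91 1.31 0.01]
1.32 [6.35 1.08 0.01]
1.42 [6.77 0.81 0.01]
1.52 [7.16 0.49 0.01]
```

```bash
python3 -m pendant '[[0.17,0.18,0,0,0,0,-1],[0.34,0.36,0,0,0,0,-1],[0.53,0.53,0,0,0,0,-1],[0.72,0.69,0,0,0,0,-1],[0.92,0.84,0,0,0,0,-1],[1.13,0.98,0,0,0,0,-1],[1.34,1.11,0,0,0,0,-1],[1.56,1.23,0,0,0,0,-1],[1.56,1.23,0,0,0,0,-1]]'
```

```text
time_s: 19.4
position: [501.9, 40.2, 292.9]
ee_rot: [0.93, -0.369, -0.002, -0.001]
wrist_force: [-2.4, 2.8, 10.5]
width: 0.132
```

```bash
python3 -m pendant '[[0.23,0.1,-0.1,0,0,0,-1],[0.46,0.2,-0.1,0,0,0,-1],[0.7,0.28,-0.1,0,0,0,-1],[0.93,0.36,-0.1,0,0,0,-1],[1.18,0.42,-0.1,0,0,0,-1],[1.42,0.47,-0.1,0,0,0,-1],[1.66,0.5,-0.1,0,0,0,-1],[1.91,0.53,-0.1,0,0,0,-1],[2.16,0.54,-0.1,0,0,0,-1],[2.41,0.54,-0.1,0,0,0,-1],[2.41,0.54,-0.1,0,0,0,-1]]'; python3 - <<'E'
from h import *
from station import *
s=state();c=capture("wrist");cv2.imwrite("pics/w11.png",c["image"][:,:,::-1])
print(s["wrist_force"],s["wrist_torque"],s["position"])
E
```

```text
time_s: 20.5
position: [513.5, 17.2, 292.9]
ee_rot: [0.929, -0.37, -0.004, 0.002]
wrist_force: [-6.9, -1.9, 8.3]
width: 0.128
[-6.92061956 -1.94046324  8.31500799] [-0.19085554  1.51068139  0.13492054] [513.51382662  17.19498883 292.93618548]
```

View pics/w11.png

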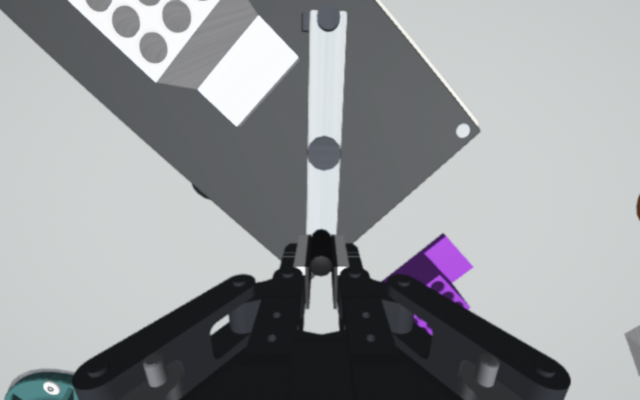

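```bash
python3 -m pendant '[[0.25,-0.02,0,0,0,0,-1],[0.5,-0.04,0,0,0,0,-1],[0.75,-0.08,0,0,0,0,-1],[0.99,-0.13,0,0,0,0,-1],[1.23,-0.2,0,0,0,0,-1],[1.47,-0.27,0,0,0,0,-1],[1.7,-0.36,0,0,0,0,-1],[1.94,-0.46,0,0,0,0,-1],[1.94,-0.46,0,0,0,0,-1]]'; python3 - <<'E'
from h import *
from station import *
s=state();c=capture("wrist");cv2.imwrite("pics/w12.png",c["image"][:,:,::-1])
print(s["wrist_force"],s["wrist_torque"],s["position"])
E
```

```text
time_s: 21.45
position: [530.4, 6.7, 292.6]
ee_rot: [0.929, -0.37, -0.004, 0.002]
wrist_force: [-7.1, -2.5, 6.7]
width: 0.129
[-7.07220143 -2.51423438  6.69495165] [-0.45163332  1.58511036  0.12301177] [530.42963407   6.69548645 292.59741018]
```

View pics/w12.png

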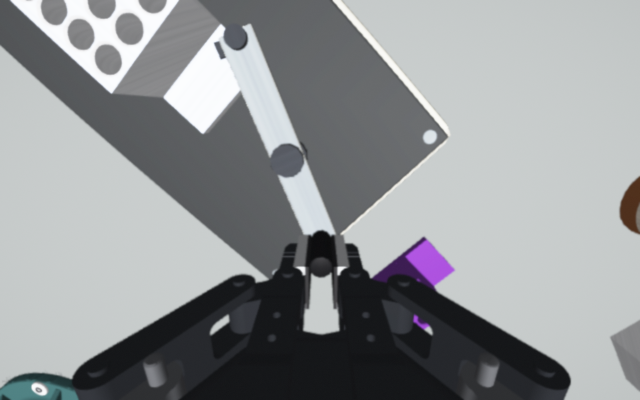

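```bash
python3 -m pendant '[[0.15,-0.08,0,0,0,0,-1],[0.3,-0.15,0,0,0,0,-1],[0.44,-0.23,0,0,0,0,-1],[0.58,-0.31,0,0,0,0,-1],[0.72,-0.4,0,0,0,0,-1],[0.86,-0.5,0,0,0,0,-1],[0.99,-0.6,0,0,0,0,-1],[1.12,-0.71,0,0,0,0,-1],[1.25,-0.82,0,0,0,0,-1],[1.25,-0.82,0,0,0,0,-1]]'; python3 - <<'E'
from h import *
from station import *
s=state();c=capture("wrist");cv2.imwrite("pics/w13.png",c["image"][:,:,::-1])
print(s["wrist_force"],s["wrist_torque"],s["position"])
E
```

```text
time_s: 22.5
position: [545.6, 4.4, 292.5]
ee_rot: [0.929, -0.37, -0.004, 0.002]
wrist_force: [-7.6, -2.4, 4.8]
width: 0.129
[-7.59457758 -2.39066929  4.78357337] [-0.42294999  1.27285983  0.12573425] [545.57932201   4.35119502 292.50065656]
```

View pics/w13.png

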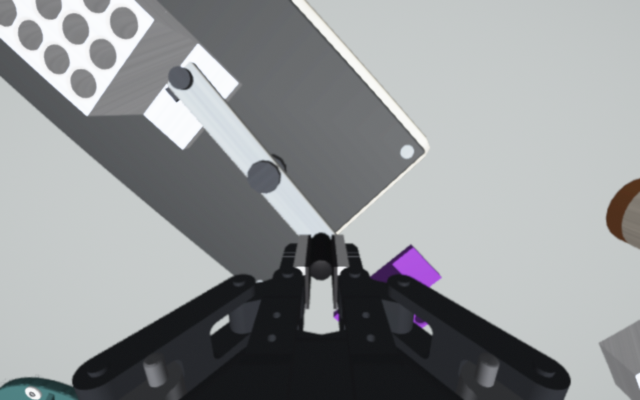

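```bash
python3 -m pendant '[[0.1,-0.1,0,0,0,0,-1],[0.2,-0.2,0,0,0,0,-1],[0.25,-0.25,0,0,0,0,-1],[0.25,-0.25,0,0,0,0,-1],[0.25,-0.25,0,0,0,0,-1]]'
```

```text
time_s: 23.05
position: [548.7, 4.3, 292.5]
ee_rot: [0.929, -0.37, -0.004, 0.002]
wrist_force: [-7.5, -2.1, 5.9]
width: 0.131
```

```bash
python3 -m pendant '[[0,0,0,0,0,0,-0.18],[0,0,0,0,0,0,-0.18],[0,0,0,0,0,0,-0.18],[0,0,0,0,0,0,-0.18],[0,0,-1,0,0,0,-0.18],[0,0,-4,0,0,0,-0.18],[0,0,-8,0,0,0,-0.18],[0,0,-12,0,0,0,-0.18],[0,0,-12,0,0,0,-0.18],[0,0,-12,0,0,0,-0.18]]'; python3 - <<'E'
from h import *
from station import *
s=state();print(s["wrist_force"],s["position"])
rows(547,150,430,1.5)
E
```

```text
time_s: 24.05
position: [552.3, 6.2, 414.9]
ee_rot: [0.929, -0.369, 0.001, -0.001]
wrist_force: [-0.7, -0.1, -0.9]
width: 0.413
[-0.67594873 -0.11941379 -0.92163628] [552.28191233   6.2125405  414.85504834]
rows [-10.25 -10.1   -1.5 ] [ -0.11  -0.14 -44.83] t 24.05 w 0.413
```

```bash
python3 -m pendant '[[-10.3,-10.1,-1.5,0,0,-45,0.5],[-10.3,-10.1,-1.5,0,0,-45,0.5],[-10.3,-10.1,-1.5,0,0,-45,0.5],[-10.3,-10.1,-1.5,0,0,-45,0.5],[-10.3,-10.1,-1.5,0,0,-45,0.5],[-10.3,-10.1,-1.5,0,0,-45,0.5],[-10.3,-10.1,-1.5,0,0,-45,0.5],[-10.3,-10.1,-1.5,0,0,-45,0.5],[-10.3,-10.1,-1.5,0,0,-45,0.5],[-10.3,-10.1,-1.5,0,0,-45,0.5]]'; python3 - <<'E'
from h import *
from station import *
import pickle
s=state();c=capture("wrist");pickle.dump((s,c),open("w14.pkl","wb"))
print(s["position"],s["ee_rot"])
cv2.imwrite("pics/w14.png",cv2.resize(c["image"][40:310,220:420,::-1],None,fx=2.2,fy=2.2,interpolation=cv2.INTER_CUBIC))
c=capture("side");cv2.imwrite("pics/d14.png",c["image"][:,:,::-1])
cv2.imwrite("pics/d14a.png",cv2.resize(c["image"][90:240,190:370,::-1],None,fx=4,fy=4,interpolation=cv2.INTER_CUBIC))
c=capture("scene");cv2.imwrite("pics/s14.png",c["image"][:,:,::-1])
E
```

```text
time_s: 25.05
position: [546.4, 150.3, 428.1]
ee_rot: [1.0, 0.014, -0.0, 0.0]
wrist_force: [-0.8, -0.1, -0.0]
width: 0.748
[546.43649671 150.32252779 428.09498686] [ 9.99898941e-01  1.42129173e-02 -2.65588333e-04  1.74599987e-04]
```

View pics/w14.png

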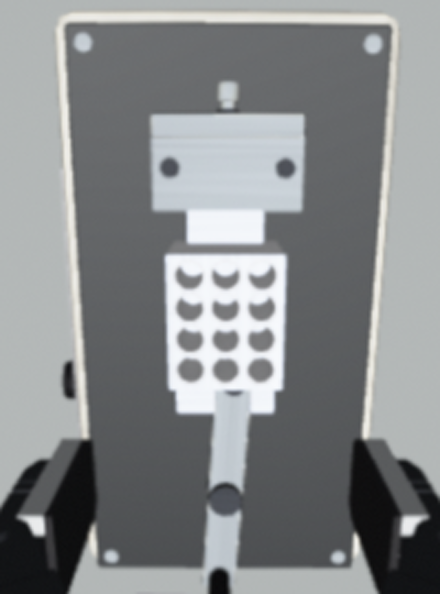

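View pics/d14a.png

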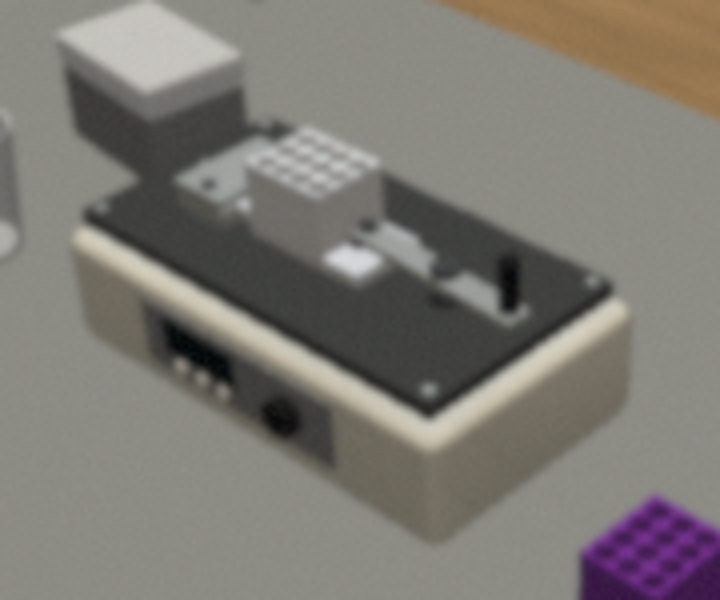

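View pics/s14.png

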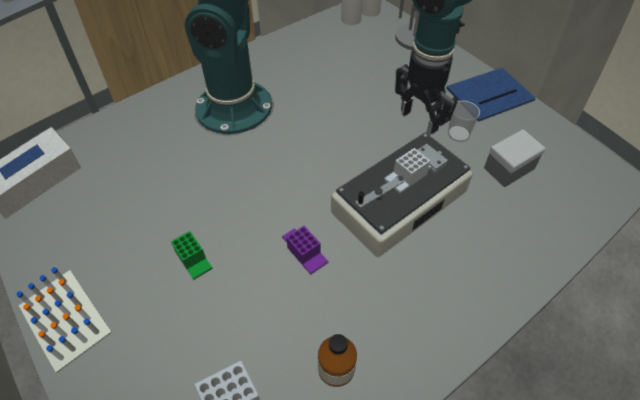

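```bash
python3 - <<'E'
import cv2
a=cv2.imread("pics/s14.png");cv2.imwrite("pics/s14a.png",cv2.resize(a[140:220,340:460],None,fx=6,fy=6,interpolation=cv2.INTER_CUBIC))
b=cv2.imread("pics/d14.png");cv2.imwrite("pics/d14b.png",cv2.resize(b[115:185,240:340],None,fx=7,fy=7,interpolation=cv2.INTER_CUBIC))
E
```

```text
(no output)
```

View pics/s14a.png

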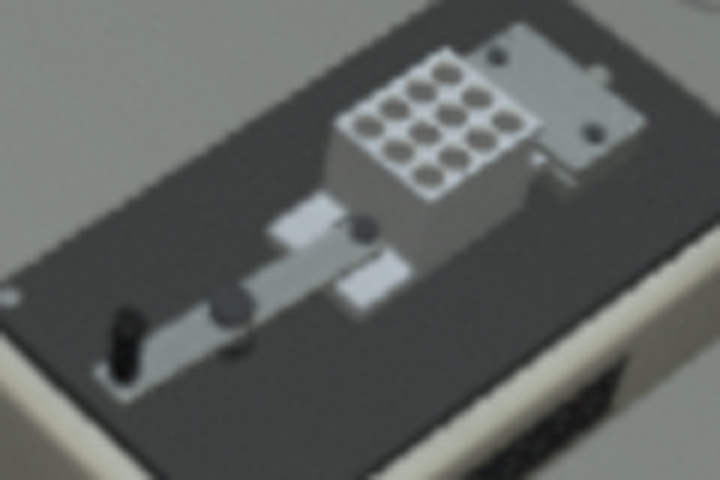

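View pics/d14b.png

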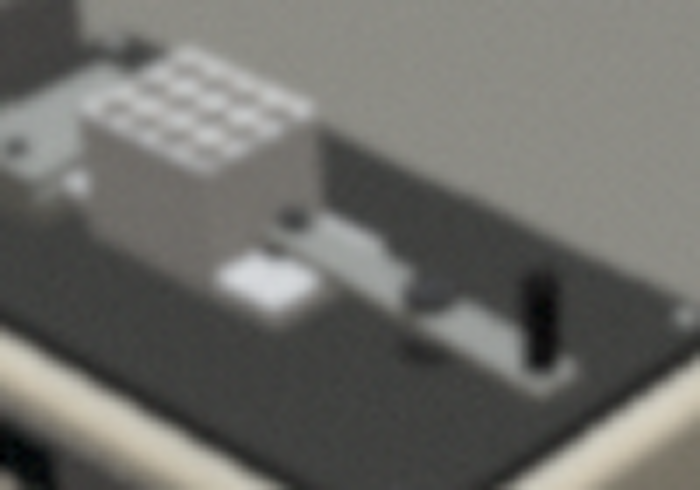

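```bash
python3 - <<'E'
from h import *
import pickle
Cs=cam0()
t=[crop([(130,318),(336,124),(445,48),(541,125),(432,201),(233,300),(363,228)],6,(340,140)),crop([(541,274),(210,170),(80,105),(187,47),(318,110),(432,288),(293,216)],7,(240,115))]
X=tri(Cs,t);print(X.round(1))
c,s=np.cos(.026),np.sin(.026);S=lambda p:(lambda d:np.array([c*d[0]+s*d[1],-s*d[0]+c*d[1]]))(np.array(p[:2])-[548,141])
for p in X:print(S(p).round(1))
a=S(X[6])-S(X[0]);print("q toe-post",np.arctan2(a[1],a[0]));a=S(X[5])-S(X[0]);print("q piv-post",np.arctan2(a[1],a[0]))
BP=[(-25,-30,48),(-25,30,48),(25,30,48),(25,-30,48)]
for z in (None,):print(fit(Cs,[(BP,t[0][1:5]),(BP,t[1][1:5])],[547,158,95,.02],z)[:2])
E
```

```text
[[548.3   6.2 146.5]
 [524.2 127.  143.8]
 [521.4 186.2 144.8]
 [570.5 188.8 144.1]
 [573.  129.2 143.5]
 [550.   55.6 119.1]
 [551.8 119.9 116.2]]
[  -3.2 -134.8]
[-24.2 -13.4]
[-25.4  45.9]
[23.8 47.2]
[ 24.6 -12.4]
[ -0.2 -85.4]
[  3.3 -21.2]
q toe-post 1.5142127856184857
q piv-post 1.5110592533887977
(array([5.47277148e+02, 1.57822400e+02, 9.60263372e+01, 4.31256551e-02]), np.float64(0.3412054219281727))
```

```bash
python3 - <<'E'
from h import *
import pickle
for n in("w8","w14"):
    s,c=pickle.load(open(n+".pkl","rb"));print(n,s["position"].round(1))
    im=c["image"];y0=105 if n=="w8" else 100
    cv2.imwrite(f"pics/{n}z.png",cv2.resize(im[y0:y0+80,270:375,::-1],None,fx=7.5,fy=7.5,interpolation=cv2.INTER_CUBIC))
E
```

```text
w8 [547.2 158.4 381. ]
w14 [546.4 150.3 428.1]
```

View pics/w8z.png

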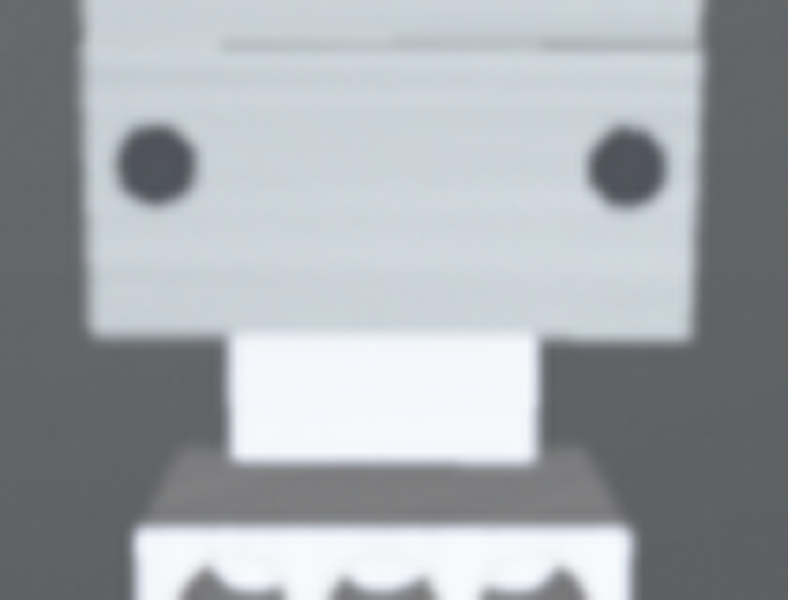

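View pics/w14z.png

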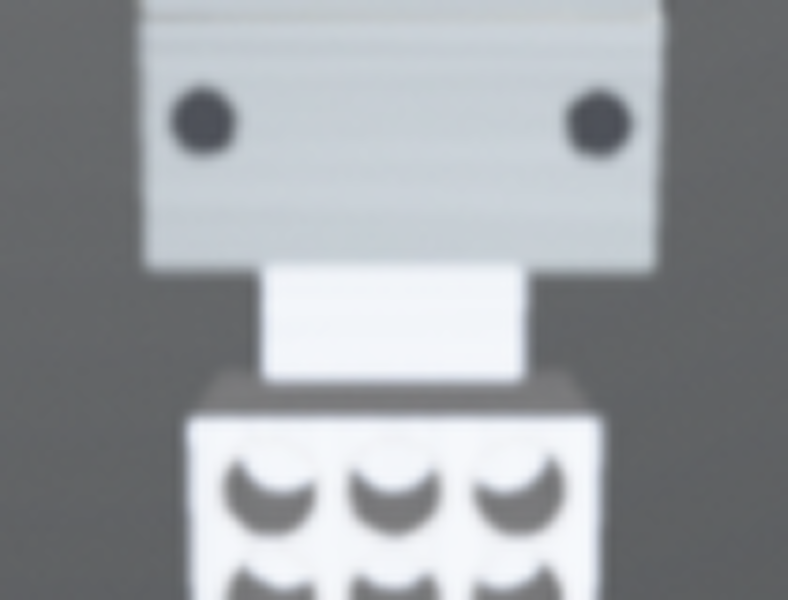

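```bash
python3 - <<'E'
from h import *
import pickle
for n,off,pts in(("w8",(270,105),[(384,335),(384,462),(384,527)]),("w14",(270,100),[(395,268),(395,382),(395,414)])):
    s,c=pickle.load(open(n+".pkl","rb"));W=cam(c,(s["position"],s["ee_rot"]));K=cv2.Rodrigues(W[2])[0];o=-K.T@W[3]
    ys=[]
    for p,z in zip(crop(pts,7.5,off),(113,103,143)):
        u=cv2.undistortPoints(p.reshape(1,1,2),W[0],W[1]).ravel();d=K.T@np.array([*u,1]);ys.append((o+d*(z-o[2])/d[2])[1])
    print(n,np.round(ys,2),"gap base",ys[0]-ys[1],"gap top",ys[0]-ys[2])
E
```

```text
w8 [203.41 187.01 187.59] gap base 16.39645453336263 gap top 15.819658685240967
w14 [203.31 186.81 187.94] gap base 16.501817595321114 gap top 15.372119694269912
```

```bash
python3 -c "
from station import *
print(hand_in(), state()['time_s'])"
```

```text
the job is handed in; nothing more can be done
the job is handed in; nothing more can be done
```

The tube block is mounted and clamped on the shaker, and I handed the job in at about 25 s; no verdict is reported.

- **Placing:** I gripped the block across its 50 mm sides and lowered it to the deck in small steps. It touched down with its underside at about 95 mm. Pressing down reached about 15 N at one point, so I let go and gripped again to let it lie flat.
- **Seating:** I slid the tongue in under the lip by feel. It met a firm stop about 14 mm in from the mouth. A small sideways wiggle did not free it, which rules out a caught pocket edge. The final push was about 6.5 N.
- **Clamping:** I gripped the post, swung the arm round its arc with about 8 N sideways, let go and backed off.

Last checks:
- **Clamp angle:** about 1.51 rad, with the toe lying over the heel in the pictures. I did not measure the toe's force on the heel.
- **Still home:** the gap from lip to block body was 16.4 mm before clamping and 16.5 mm after, so the block stayed put to within what I can measure.
- **Alignment:** the block is about 0.3–0.5 mm off the shaker's centre line. Its heading reads within about 0.02 rad of the shaker's.
- **Bench:** the other things look unmoved in the scene picture, and the wrist force is near zero.

Two readings disagreed slightly. The cameras put the deck 3–4 mm too low before touchdown, and contact then showed 95 mm. The last two-camera fit put the block's underside about 1 mm high, which is within calibration error.

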